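# Fit the drum rasp bit into the spindle collet and tighten the nut

### The arm

A 6-joint arm with a two-finger parallel gripper is mounted at the origin on the work surface. World frame = base frame: x ahead of the robot, y to its left, z up, the work surface at z = 0. Lengths are in m, angles in rad, forces in N, time in s.
With the tool pointing down it reaches from about 0.275 to 0.85 m from the base axis. Payload 19 kg.
Tool frame: the origin (TCP) lies at the very end of the fingers, on their centre line; the grasp point (between the pads) lies 19 mm behind it (manip.grip_point_offset is the distance from the TCP to the grasp point, in m); z points along the fingers, y is the line along which they close (so a half turn about z gives the same grasp; the last joint's range is limited). The gripper opens to 85 mm and grips with 20 to 120 N. Pads are 22 mm wide; open, the fingers measure 114 mm over their backs; the gripper's body (76 mm by 85 mm) begins 54 mm behind the grasp point. The pads swing forward as they close: fully open they stand 13 mm farther back than shut.
Start: joints at [1.192, 0.15, 1.437, -0, 1.554, -0.134], TCP at [0.139, 0.558, 0.231] pointing down, gripper open.
Joint ranges: [-2.8, 2.8], [-0.68, 2.1], [0.12, 2.68], [-1.39, 4.53], [0.16, 2.79], [-2.81, 2.81]. Speed limits (rad/s): [1.89, 1.89, 2.22, 3.01, 3.01, 3.01].

### API

Orientations are given as a unit quaternion [w, x, y, z].
In Python, from station import manip gives the robot as it stands.
- The arm moves only by the tool drive_tool, never from a script. Its argument "series" is a list of rows, each a list of 7 numbers: the shift along the tool's x, y, z normalised to -1 to 1, where 1 is 15 cm, then the turn, a rotation vector about the tool's x, y, z normalised to -1 to 1, where 1 is 4 degrees, then the opening in per cent of the stroke, from 0 (shut) to 100 (fully open). A call has 1 to 8 rows; each row shifts and turns the commanded pose from where the row before left it, along the tool's axes as they then stand; what a row does not reach is not made up. A row lasts 1/12 s, in which the tool goes at most 41.7 mm and 7.16 degrees, less where a joint would pass 70% of its speed; a pose out of reach is approached as far as the arm can. A call with a number of a shift or a turn outside -1 to 1 is refused whole. A call with a gripper value outside its range is refused whole. The fingers move at their own pace and stop on an object; "squeeze" is the grip in N (left out, the last holds). Time passes only in rows, so rows that do not move let the fingers close. It gives the time, the measured TCP pose, the force, the opening and the grip force at its end, in the units of the state.
- manip.sense(): the state, without advancing time (a new reading comes with each control period).
- manip.camera(name): name is "side" or "top"; returns the picture (384x512x3 uint8, red, green, blue); there is no depth.
- manip.get_calibration(name): a dict with "fx", "fy", "cx", "cy" (pixels), "R" (3x3) and "t" (3): a world point X has camera coordinates R X + t. Camera axes: x right, y down, z forward; pixel columns grow to the right and rows downward; lengths in m; the calibration is good to about 2 mm. A picture is of the moment at which its call begins. get_calibration takes no time and is no camera call.
- manip.finish_job(): hands the job in; it is judged then, once.
The state is a dict: "time": time; "joints": joint angles; "joint_vel": joint speeds; "joint_efforts": joint torques, N m; "tcp_pos": TCP position; "tcp_rot": TCP orientation; "ft_force": force on the tool from outside, world axes, zero at the start; "wrist_torque": the same for the moment, N m; "opening": finger opening in m; "finger_force": force on a finger pad.
Only numpy, scipy, OpenCV 4.12 (cv2) and the standard library are available. Lean on these libraries where they do the work, as an engineer would, in place of code of your own. Each camera call takes 0.05 s, during which the arm holds its last target. There are 200 camera calls.

### The job

Take the drum-headed rasp bit out of the wooden block and set its shank into the collet of the green bench spindle, pushing it gently down until it is fully home. Then turn the hexagonal collet nut clockwise, seen from above, until the jaws grip the shank snugly, without over-tightening, and let go. Leave the other bits, the jar and the hammer where they are.

Things in the scene. Friction and masses are not known exactly. Their poses are not given: they have to be found in the camera images.
- drum_bit: the bit to fit: steel, 70 to 120 g, upright in one of the block's three holes. Shank 10 mm in diameter and 60 mm long, its lowest 4 mm tapered to 6 mm, under a flat-topped toothed drum head 26 mm in diameter, 16 mm tall. Origin at the centre of the shank's lower end, z up to the head. The shank stands 35 mm deep in the block: the head begins 25 mm above its top.
- drum_head (a point): point on the drum bit's axis inside the head, 70 mm above the shank's lower end (6 mm below the flat top): the height to grip it at.
- rack: wooden block, 70 x 200 x 45 mm tall, fixed, with three holes 65 mm apart along its y axis, one of them at its centre. Origin at the centre of its underside, z up.
- cone_bit: another bit in the block, with the same shank, under a pointed cone head 20 mm across and 28 mm tall. To be left in its hole. Origin at the shank's lower end, z up.
- ball_bit: another bit in the block, with the same shank, under a ball head 20 mm across. To be left in its hole. Origin at the shank's lower end, z up.
- spindle: fixed green housing 150 x 150 mm (foot 170 x 170), 78 mm tall, with an upright steel spindle nose 29 mm in diameter on a low collar amid its top. Origin at the centre of its underside, z up the spindle axis. 35 mm below the nut's top and deeper, two springy nubs in the bore rub on the shank: 3 to 9 N of push is needed to go on, and the bit does not fall home by itself.
- mouth (a point): centre of the collet's mouth, on the spindle axis, level with the nut's top face, 146 mm above the bench. The bore is 46 mm deep to a flat stop: with the bit fully home 14 mm of shank shows above the nut. The nut's hole is 17 mm wide; 5 mm down, three jaws with sloped tops leave a gap 1 to 4 mm wider all round than the shank while open.
- seat: the flat stop at the bottom of the collet's bore; hidden inside. Its upper face is 100 mm above the bench. Origin on the spindle axis at bench height, z up. Pressing the bit on it with more than 40 N damages it.
- nut: steel hexagonal collet nut at the mouth, 36 mm across flats, its underside 120 mm and top 146 mm above the bench, 34 mm clear below it. Origin on the spindle axis at bench height, z up, x square to a flat (flats every 60 degrees). Clockwise from above closes the jaws, 4 mm per rad. It runs against a dry friction of 0.5 N m and stays where it is left.
- glue_jar: glue jar, 64 mm in diameter and 85 mm tall, standing on the bench; to be left alone. Origin at the centre of its underside.
- hammer: cobbler's hammer lying on the bench, 260 mm long, 78 mm across the head, 26 mm thick; to be left alone. Origin at the middle of its length, on its underside.
- collet: the collet's 3 jaws inside the nut. Origin on the axis at bench height, z up. They meet the shank after 0.15 to 1 rad of nut (looks and angle do not tell); then torque against turning climbs 1.2 to 1.5 N m per rad from its running value (at rest dry friction may hide its sign: compare signed, like with like). Snug: 0.25 to 0.5 N m up, 0.2 to 0.35 rad on, 60 to 125 N in all; over 160 N is too much.
There are look-alikes about, which are no part of the job. There is more than one size of the spindle; the one meant has the size given above. Leave any blue look-alike of the drum_bit alone.

How it is judged:
On the way, in this order (a step that is already met when the one before it is completed fails the run):
1. the drum bit's shank is in the collet, fully home on the stop, the jaws not yet closed on it (horizontal distance between drum_bit and seat below 0.003 m and z of drum_bit in the frame of seat between 0.095 and 0.1025 m and angle between drum_bit's own z axis and vertical below 0.2 rad and contact force between collet and drum_bit below 20 N), for 0.1 s.
2. the nut has been turned until the jaws grip the shank, still home (horizontal distance between drum_bit and seat below 0.003 m and z of drum_bit in the frame of seat between 0.095 and 0.1025 m and angle between drum_bit's own z axis and vertical below 0.1 rad and contact force between collet and drum_bit above 50 N), for 0.2 s.
At the end, for the whole second after the job is handed in: The drum bit stands upright (within 6 degrees) on the spindle axis (within 3 mm), its shank fully home on the stop (within 2.5 mm), released and at rest, and the jaws together press on it with 50 to 160 N (all of step 2 and contact force between collet and drum_bit below 160 N and linear speed of drum_bit below 0.01 m/s); the robot touches nothing.
It fails at once if the jaws together press on the shank with more than 160 N (over-tightened) (contact force between collet and drum_bit above 160 N).
It fails at once if the bit is rammed on the stop with more than 40 N (contact force between drum_bit and seat above 40 N).
It fails at once if the bit is pressed on the nut with more than 30 N (contact force between drum_bit and nut above 30 N).
It fails at once if another bit, the jar or the hammer is moved by more than 20 mm (distance of any of cone_bit, ball_bit, glue_jar, hammer from where it was at the start of the episode above 0.02 m).
It also fails if it takes over 72 s, if anything falls off the work surface, if the arm or the gripper's body presses on something with over 40 N, if the wrist force passes 120 N, or if a joint passes its speed limit or range.

## Working session

There is one attempt and no reset: what is moved stays moved. The work goes in short steps, Python scripts to look and compute and a tool call to move; the robot and the scene stay as the last step left them, time stands still between calls to the robot, and variables do not carry over. Pictures are saved under pics/ and viewed, at most 10 in all, crops included, and the job is handed in when it is done.

Besides the shell and the picture viewer there is one more tool, called after "Request:" as name([rows], argument=value, ...), one row to a line, values as JSON. drive_tool: Moves the arm, as the interface text tells. Its arguments: {"type":"object","properties":{"series":{"type":"array","items":{"type":"array","items":{"type":"number"}}},"squeeze":{"type":"number"}},"required":["series"]}

```bash
mkdir -p pics; ls
python3 - <<'E'
from station import manip
import cv2,numpy as np
for n in("top","side"):
    im=manip.camera(n); cv2.imwrite(f"pics/{n}0.png",im[:,:,::-1])
    c=manip.get_calibration(n); print(n,c)
print(manip.sense(), manip.grip_point_offset)
a=cv2.imread("pics/top0.png");b=cv2.imread("pics/side0.png")
cv2.imwrite("pics/t0.png",cv2.resize(a,(800,600),interpolation=cv2.INTER_CUBIC));cv2.imwrite("pics/s0.png",cv2.resize(b,(800,600),interpolation=cv2.INTER_CUBIC))
E
```

```text
pics
top {'fx': 422.652755679168, 'fy': 422.652755679168, 'cx': 249.24590486752993, 'cy': 196.38877824079276, 'R': array([[ 0.01749921, -0.99926323,  0.03415822],
       [-0.98488119, -0.02311603, -0.17168197],
       [ 0.17234508, -0.03063749, -0.98456006]]), 't': array([-0.00825655,  0.61268577,  0.98222616])}
side {'fx': 450.6484048030077, 'fy': 450.6484048030077, 'cx': 255.7871943281076, 'cy': 191.5000980753764, 'R': array([[ 0.79358241, -0.60809793, -0.02106827],
       [-0.36705738, -0.45082893, -0.81364744],
       [ 0.48527914,  0.65342956, -0.58097674]]), 't': array([-0.47416162,  0.35685889,  0.92859825])}
{'time': 0.1, 'joints': array([ 1.19199669e+00,  1.50913276e-01,  1.43792448e+00, -2.05270541e-05,
        1.55380465e+00, -1.34007563e-01]), 'joint_vel': array([-1.22608604e-03, -3.50488022e-03, -1.42709001e-03, -2.35215360e-05,
        1.08469600e-03,  1.13115091e-05]), 'joint_efforts': array([ 4.53685221e-03, -7.14366174e+01, -5.71802652e+01, -7.72988142e-05,
        6.91882538e-03, -8.20631976e-05]), 'tcp_pos': array([0.13930436, 0.55765087, 0.23076993]), 'tcp_rot': array([-1.23183995e-04,  1.22090472e-01,  9.92518837e-01, -5.10319922e-04]), 'ft_force': array([-0.16421497,  0.3640627 , -0.56183852]), 'wrist_torque': array([ 0.00105397, -0.03670218,  0.0652987 ]), 'finger_force': 0.0, 'opening': 0.08527277708805021} 0.0187
```

View pics/t0.png

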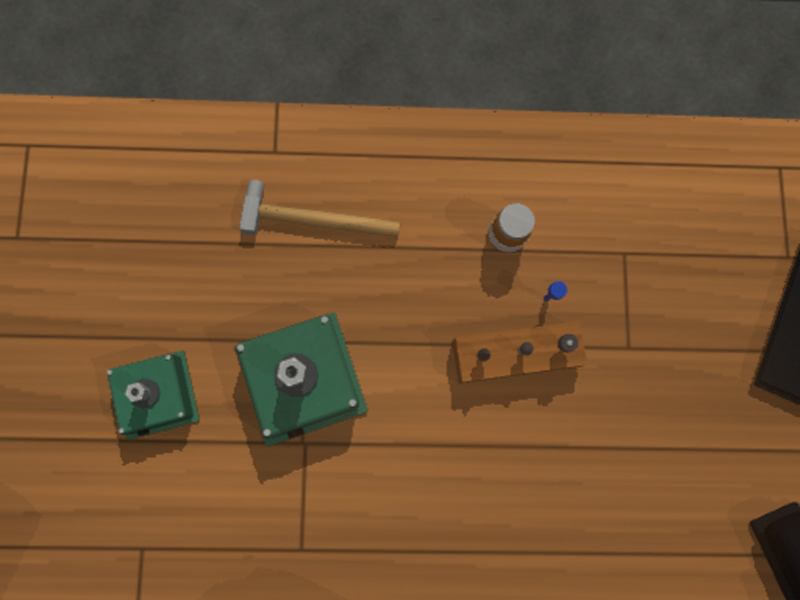

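View pics/s0.png

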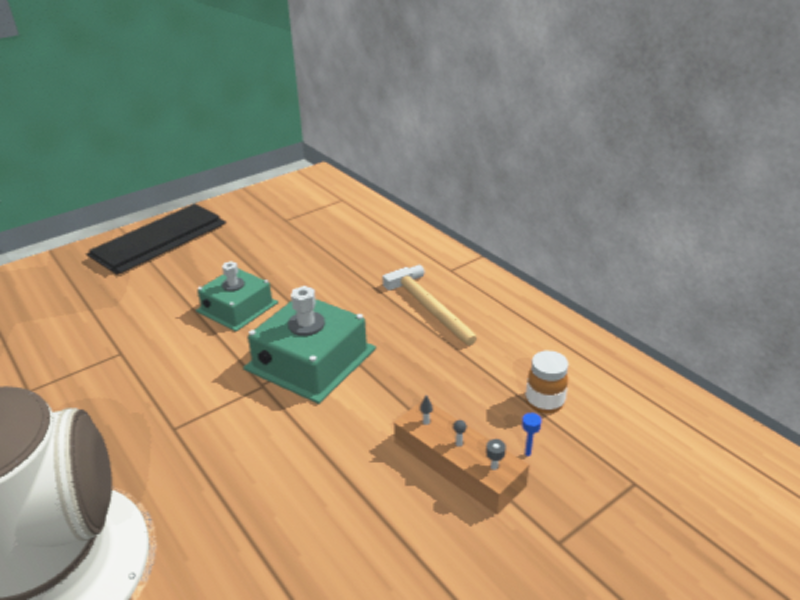

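The three bits in the block are at (484,354), (526,348) and (568,342) in the top view. In the side view they look like cone, ball and drum. The blue look-alike is at top (557,290), outside the block. The spindles are the small one at (140,393) and the large one at (292,373). I expect to use the (568,342) bit and the large spindle, and will check both in crops.

Run:
```python
import cv2,numpy as np
a=cv2.imread("pics/top0.png");b=cv2.imread("pics/side0.png")
def crop(im,x,y,w,h,s): return cv2.resize(im[y:y+h,x:x+w],None,fx=s,fy=s,interpolation=cv2.INTER_CUBIC)
# each 400x300 at 4x-> 100x75
o=np.vstack([np.hstack([crop(a,285,175,100,75,4),crop(a,150,200,100,75,4)]),np.hstack([crop(b,248,248,100,75,4),crop(b,155,178,100,75,4)])])
cv2.imwrite("pics/c0.png",o)
```

```text
(no output)
```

View pics/c0.png

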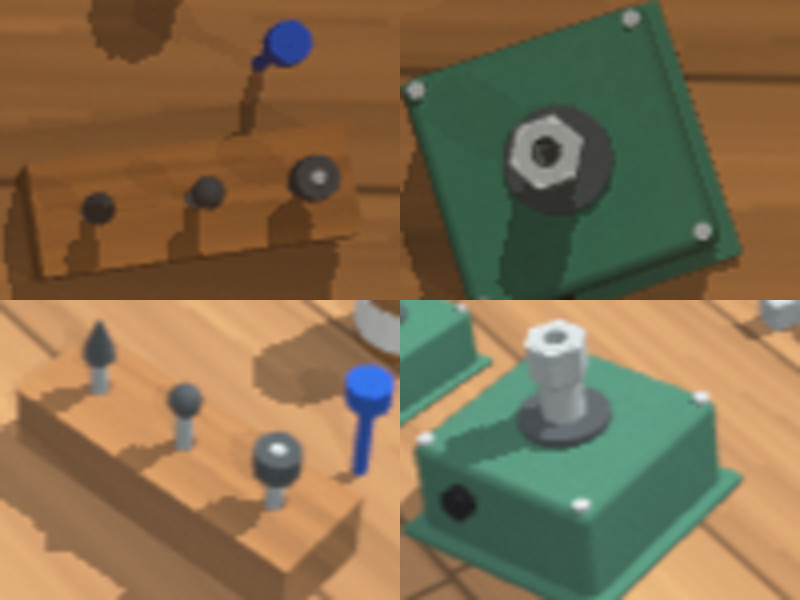

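The crops confirm it: the rightmost bit is the flat-topped drum (top px ≈ (363.5,219.5), side px ≈ (317.4,284.9)). The large spindle's nut hole is at top px ≈ (186,238), side px ≈ (194,187). Next I triangulate both and fit the nut's hexagon.

```bash
cat > h.py <<'E'
import numpy as np,cv2
from station import manip
def P(n):
    c=manip.get_calibration(n); K=np.array([[c['fx'],0,c['cx']],[0,c['fy'],c['cy']],[0,0,1]])
    return K@np.c_[c['R'],c['t']]
def tri(a,b):
    X=cv2.triangulatePoints(P('top'),P('side'),np.array(a,float).reshape(2,1),np.array(b,float).reshape(2,1)).ravel(); return X[:3]/X[3]
def onz(n,p,z):
    M=P(n); H=np.c_[M[:,:2],M[:,2]*z+M[:,3]]; q=np.linalg.solve(H,[*p,1]); return q[:2]/q[2]
def proj(n,X):
    q=np.c_[np.atleast_2d(X),np.ones(len(np.atleast_2d(X)))]@P(n).T; return q[:,:2]/q[:,2:]
def move(dst,yaw=None):
    "tool-axis shift in units of 0.15 m, tool pointing down; yaw = angle of tool y"
    from scipy.spatial.transform import Rotation as R
    s=manip.sense(); w,x,y,z=s['tcp_rot']; r=R.from_quat([x,y,z,w]); d=r.inv().apply(np.array(dst)-s['tcp_pos'])
    Y=r.as_matrix()[:,1]; a=np.arctan2(Y[1],Y[0])
    print('shift/0.15',np.round(d/.15,3),'yaw',round(np.degrees(a),2),'tool z',np.round(r.as_matrix()[:,2],3),'tcp',s['tcp_pos'].round(4))
E
python3 - <<'E'
from h import *
from scipy.optimize import minimize
off=lambda c,o:( (c[0]+.5)/4-.5+o[0],(c[1]+.5)/4-.5+o[1])
dt=off((316,177),(285,175)); ds=off((278,148),(248,248))
nt=off((145,152),(150,200)); ns=off((156,37),(155,178))
print('drum tri',tri(dt,ds),'z.086 top',onz('top',dt,.086),'side',onz('side',ds,.086))
print('nut tri',tri(nt,ns),'z.146 top',onz('top',nt,.146),'side',onz('side',ns,.146))
# other bits, rack axis: cone tip z .010+.088, ball centre z~.010+.060+.01
c=onz('top',off((99,208),(285,175)),.098-.014); b=onz('top',off((208,192),(285,175)),.08); print('cone',c,'ball',b)
bl=onz('top',off((290,43),(285,175)),.076); print('blue',bl, 'tri',tri(off((290,43),(285,175)),off((368,78),(248,248))))
im=cv2.cvtColor(cv2.imread('pics/top0.png'),cv2.COLOR_BGR2GRAY); g=cv2.resize(im[200:275,150:250],None,fx=8,fy=8,interpolation=cv2.INTER_CUBIC).astype(float)
best=[]
c0=onz('top',nt,.146)
def hexpx(x,y,a,r):
    t=a+np.pi/6+np.arange(6)*np.pi/3
    X=np.c_[x+r*np.cos(t),y+r*np.sin(t),np.full(6,.146)]
    p=proj('top',X); return ((p-[150,200])+.5)*8-.5
def score(x,y,a):
    m=np.zeros(g.shape,np.uint8);o=m.copy()
    cv2.fillPoly(m,[hexpx(x,y,a,.0208-.0005).round().astype(int)],1); cv2.fillPoly(o,[hexpx(x,y,a,.0208+.003).round().astype(int)],1)
    return g[m>0].mean()-g[(o>0)&(m==0)].mean()
for dx in np.arange(-.005,.0051,.001):
  for dy in np.arange(-.005,.0051,.001):
    for a in np.arange(0,60,2.): best.append((score(c0[0]+dx,c0[1]+dy,np.radians(a)),c0[0]+dx,c0[1]+dy,a))
best.sort(reverse=True)
for q in best[:6]: print(np.round(q,4))
E
```

```text
drum tri [ 0.56047519 -0.26774563  0.08583733] z.086 top [ 0.55923125 -0.26692312] side [ 0.56161869 -0.26823494]
nut tri [0.50358715 0.14278693 0.1469235 ] z.146 top [0.50207078 0.1436547 ] side [0.50560973 0.14333119]
cone [ 0.53829908 -0.13783978] ball [ 0.54961988 -0.20371095]
blue [ 0.64200659 -0.2564695 ] tri [ 0.64258507 -0.25644169  0.07847659]Traceback (most recent call last):
  File "<stdin>", line 24, in <module>
  File "<stdin>", line 20, in score
  File "<stdin>", line 17, in hexpx
  File "h.py", line 11, in proj
    q=np.c_[np.atleast_2d(X),np.ones(len(np.atleast_2d(X)))]@P(n).T; return q[:,:2]/q[:,2:]
                                                             ~^^^
  File "h.py", line 4, in P
    c=manip.get_calibration(n); K=np.array([[c['fx'],0,c['cx']],[0,c['fy'],c['cy']],[0,0,1]])
ValueError: time passes only in moves, steps and waits
```

```bash
sed -i 's/^def P/import functools\n@functools.cache\ndef P/' h.py
python3 - <<'E'
from h import *
im=cv2.cvtColor(cv2.imread('pics/top0.png'),cv2.COLOR_BGR2GRAY); g=cv2.resize(im[200:275,150:250],None,fx=8,fy=8,interpolation=cv2.INTER_CUBIC).astype(float)
def hexpx(x,y,a,r):
    t=a+np.pi/6+np.arange(6)*np.pi/3
    return ((proj('top',np.c_[x+r*np.cos(t),y+r*np.sin(t),np.full(6,.146)])-[150,200])+.5)*8-.5
def score(x,y,a):
    m=np.zeros(g.shape,np.uint8);o=m.copy()
    cv2.fillPoly(m,[hexpx(x,y,a,.0203).round().astype(int)],1); cv2.fillPoly(o,[hexpx(x,y,a,.0238).round().astype(int)],1)
    return g[m>0].mean()-g[(o>0)&(m==0)].mean()
best=[(score(x,y,np.radians(a)),x,y,a) for x in np.arange(.498,.5085,.001) for y in np.arange(.138,.1485,.001) for a in np.arange(0,60,2.)]
best.sort(reverse=True)
for q in best[:8]: print(np.round(q,4))
move([.5604,-.2676,.17]); move([.5604,-.2676,.061])
E
```

```text
[47.101  0.502  0.143 22.   ]
[46.7349  0.502   0.143  20.    ]
[46.6667  0.502   0.143  24.    ]
[46.5346  0.502   0.143  18.    ]
[46.4658  0.502   0.143  16.    ]
[46.4276  0.503   0.143  22.    ]
[46.2379  0.502   0.144  22.    ]
[45.999  0.503  0.143 24.   ]
shift/0.15 [-4.057 -4.657  0.41 ] yaw 75.97 tool z [-0.    -0.001 -1.   ] tcp [0.1393 0.5577 0.2308]
shift/0.15 [-4.057 -4.656  1.136] yaw 75.97 tool z [-0.    -0.001 -1.   ] tcp [0.1393 0.5577 0.2308]
```

Request:
drive_tool([
  [-0.156, -0.179, 0, 0, 0, 0, 50],
  [-0.156, -0.179, 0, 0, 0, 0, 50],
  [-0.156, -0.179, 0, 0, 0, 0, 50],
  [-0.156, -0.179, 0, 0, 0, 0, 50],
  [-0.156, -0.179, 0, 0, 0, 0, 50],
  [-0.156, -0.179, 0, 0, 0, 0, 50],
  [-0.156, -0.179, 0, 0, 0, 0, 50],
  [-0.156, -0.179, 0, 0, 0, 0, 50],
], squeeze=60)

```text
time: 0.77
tcp_pos: [0.2691, 0.3025, 0.2312]
tcp_rot: [-0.0, 0.122, 0.993, -0.0]
ft_force: [0.6, 0.9, 0.5]
opening: 0.0429
finger_force: 0.0
```

Request:
drive_tool([
  [-0.156, -0.179, 0, 0, 0, 0, 50],
  [-0.156, -0.179, 0, 0, 0, 0, 50],
  [-0.156, -0.179, 0, 0, 0, 0, 50],
  [-0.156, -0.179, 0, 0, 0, 0, 50],
  [-0.156, -0.179, 0, 0, 0, 0, 50],
  [-0.156, -0.179, 0, 0, 0, 0, 50],
  [-0.156, -0.179, 0, 0, 0, 0, 50],
  [-0.156, -0.179, 0, 0, 0, 0, 50],
])

```text
time: 1.43
tcp_pos: [0.3987, 0.0485, 0.2313]
tcp_rot: [0.0, 0.122, 0.993, -0.0]
ft_force: [-0.7, 0.9, -0.0]
opening: 0.0428
finger_force: 0.0
```

Request:
drive_tool([
  [-0.156, -0.179, 0, 0, 0, 0, 50],
  [-0.156, -0.179, 0, 0, 0, 0, 50],
  [-0.156, -0.179, 0, 0, 0, 0, 50],
  [-0.156, -0.179, 0, 0, 0, 0, 50],
  [-0.156, -0.179, 0, 0, 0, 0, 50],
  [-0.156, -0.179, 0.05, 0, 0, 0, 50],
  [-0.156, -0.179, 0.1, 0, 0, 0, 50],
  [-0.1, -0.1, 0.15, 0, 0, 0, 50],
])

```text
time: 2.1
tcp_pos: [0.5241, -0.1933, 0.1866]
tcp_rot: [0.001, 0.123, 0.992, -0.001]
ft_force: [0.4, 0.6, -0.4]
opening: 0.0428
finger_force: 0.0
```

Run:
```python
from h import *
move([.5604,-.2676,.17]); move([.5604,-.2676,.061])
s=manip.sense();print(s['opening'],s['time'],s['joints'])
a=manip.camera("top");b=manip.camera("side")
r=lambda im,x,y:cv2.resize(im[y:y+112,x:x+100],None,fx=4,fy=4,interpolation=cv2.INTER_CUBIC)
cv2.imwrite('pics/c1.png',np.hstack([r(a,310,170),r(b,260,230)])[:,:,::-1])
move([.5604,-.2676,.061])
```

```text
shift/0.15 [-0.355 -0.421  0.112] yaw 75.89 tool z [ 0.002 -0.002 -1.   ] tcp [ 0.5241 -0.1933  0.1866]
shift/0.15 [-0.354 -0.42   0.839] yaw 75.89 tool z [ 0.002 -0.002 -1.   ] tcp [ 0.5241 -0.1933  0.1866]
0.04283254087357945 2.1 [-4.91032535e-01  1.33907476e-01  1.54672693e+00 -5.14124477e-04
  1.45851335e+00 -1.81546804e+00]
shift/0.15 [-0.374 -0.427  0.804] yaw 75.83 tool z [-0.005  0.002 -1.   ] tcp [ 0.5223 -0.192   0.182 ]
```

View pics/c1.png

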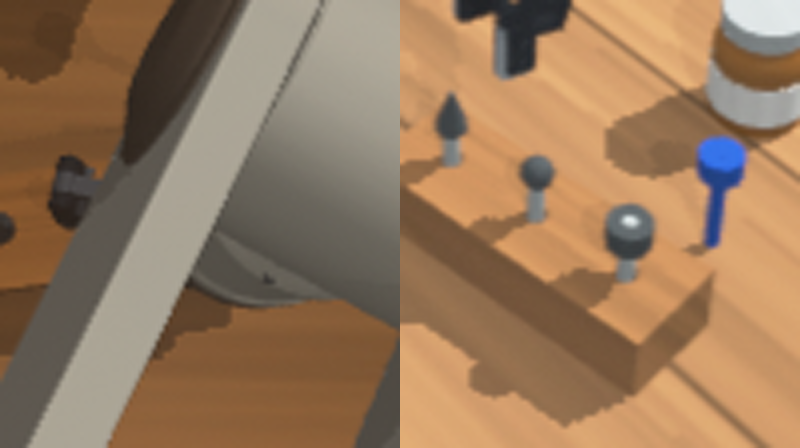

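The side view shows the drum bit still in the block, around crop (630,230), with the gripper above and up-left of it. I'll move over it and then go down.

Request:
drive_tool([
  [-0.14, -0.16, 0, 0, 0, 0, 50],
  [-0.14, -0.16, 0.0, 0, 0, 0, 50],
  [-0.094, -0.107, 0.1, 0, 0, 0, 50],
  [0, 0, 0.1, 0, 0, 0, 50],
  [0, 0, 0, 0, 0, 0, 50],
  [0, 0, 0, 0, 0, 0, 50],
  [0, 0, 0, 0, 0, 0, 50],
])

```text
time: 2.78
tcp_pos: [0.5618, -0.2649, 0.1576]
tcp_rot: [0.0, 0.122, 0.993, -0.0]
ft_force: [1.1, -0.5, 0.2]
opening: 0.0427
finger_force: 0.0
```

Run:
```python
from h import *
move([.5604,-.2676,.061])
```

```text
shift/0.15 [ 0.005 -0.019  0.644] yaw 76.02 tool z [ 0.001 -0.    -1.   ] tcp [ 0.5618 -0.2649  0.1576]
```

Request:
drive_tool([
  [0.005, -0.019, 0.1, 0, 0, 0, 50],
  [0, 0, 0.15, 0, 0, 0, 50],
  [0, 0, 0.15, 0, 0, 0, 50],
  [0, 0, 0.14, 0, 0, 0, 50],
  [0, 0, 0.1, 0, 0, 0, 50],
  [0, 0, 0, 0, 0, 0, 50],
  [0, 0, 0, 0, 0, 0, 50],
], squeeze=60)

```text
time: 3.37
tcp_pos: [0.5604, -0.2679, 0.0614]
tcp_rot: [0.0, 0.122, 0.993, -0.0]
ft_force: [0.1, 1.3, 0.8]
opening: 0.0427
finger_force: 0.0
```

Request:
drive_tool([
  [0, 0, 0, 0, 0, 0, 20],
  [0, 0, 0, 0, 0, 0, 0],
  [0, 0, 0, 0, 0, 0, 0],
  [0, 0, 0, 0, 0, 0, 0],
  [0, 0, 0, 0, 0, 0, 0],
  [0, 0, 0, 0, 0, 0, 0],
  [0, 0, 0, 0, 0, 0, 0],
])

```text
time: 3.95
tcp_pos: [0.5611, -0.2686, 0.0625]
tcp_rot: [0.001, 0.122, 0.993, -0.001]
ft_force: [0.4, 1.8, 6.9]
opening: 0.0238
finger_force: 58.4
```

Run:
```python
from h import *
move([.5604,-.2676,.061])
s=manip.sense();print(s['opening'],s['finger_force'],s['ft_force'])
b=manip.camera("side")
cv2.imwrite('pics/c2.png',cv2.resize(b[200:320,230:390],None,fx=4,fy=4,interpolation=cv2.INTER_CUBIC)[:,:,::-1])
```

```text
shift/0.15 [0.006 0.005 0.01 ] yaw 75.98 tool z [ 0.003 -0.002 -1.   ] tcp [ 0.5611 -0.2686  0.0625]
0.023785478122165974 58.43384385108948 [0.38539892 1.82332197 6.89341225]
```

View pics/c2.png

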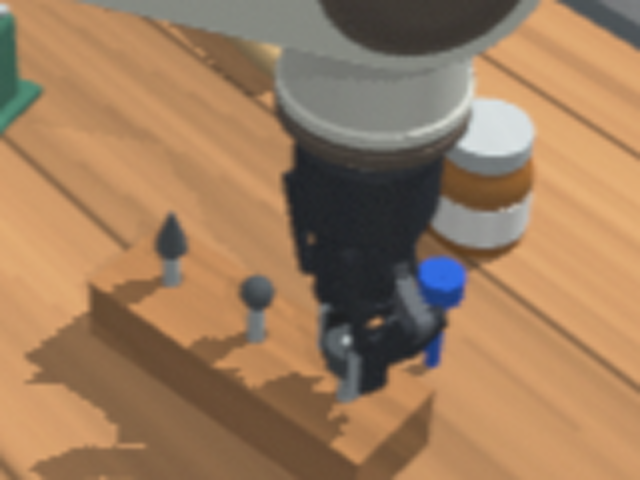

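The side picture shows the pads on the drum head at crop (350,335), with the cone at (172,240) and ball at (257,295) undisturbed. Lifting straight up.

Request:
drive_tool([
  [0, 0, -0.05, 0, 0, 0, 0],
  [0, 0, -0.1, 0, 0, 0, 0],
  [0, 0, -0.15, 0, 0, 0, 0],
  [0, 0, -0.2, 0, 0, 0, 0],
  [0, 0, -0.25, 0, 0, 0, 0],
  [0, 0, -0.2, 0, 0, 0, 0],
  [0, 0, -0.15, 0, 0, 0, 0],
  [0, 0, 0, 0, 0, 0, 0],
])

```text
time: 4.67
tcp_pos: [0.5614, -0.2689, 0.2322]
tcp_rot: [0.004, 0.122, 0.993, -0.002]
ft_force: [0.6, -0.9, -0.7]
opening: 0.024
finger_force: 58.9
```

Run:
```python
from h import *
s=manip.sense();print(s['opening'],s['finger_force'],s['ft_force'],s['wrist_torque'])
move([.503,.143,.232])
b=manip.camera("side")
cv2.imwrite('pics/c3.png',cv2.resize(b[130:310,230:390],None,fx=3,fy=3,interpolation=cv2.INTER_CUBIC)[:,:,::-1])
move([.503,.143,.232])
```

```text
0.0239616966520373 58.87160360813141 [ 0.62942954 -0.87730459 -0.72178058] [-0.00414972 -0.00945238 -0.03971691]
shift/0.15 [ 1.043  2.57  -0.014] yaw 75.98 tool z [ 0.007 -0.005 -1.   ] tcp [ 0.5614 -0.2689  0.2322]
shift/0.15 [ 1.039  2.569 -0.029] yaw 75.98 tool z [ 0.005 -0.003 -1.   ] tcp [ 0.5609 -0.2686  0.2292]
```

View pics/c3.png

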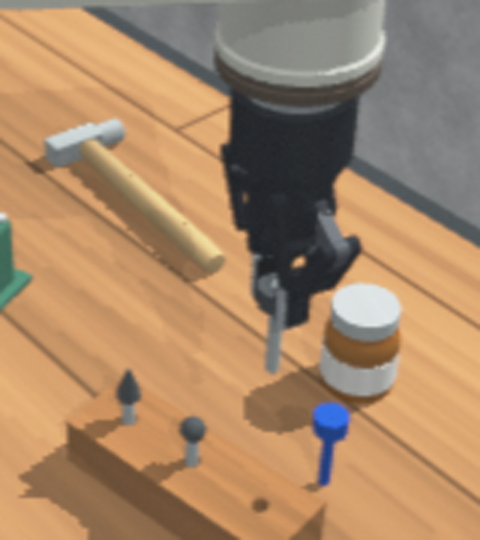

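The bit is held, with its shank tip at crop (273,372) and its top near (280,300). The hole is empty and the other bits are undisturbed. I'll check the tilt by projection.

Run:
```python
from h import *
s=manip.sense(); x,y,z=s['tcp_pos']
print(((proj('side',[[x,y,z-.0525],[x,y,z-.0375],[x,y,z-.0005],[x,y,z+.0075]])-[230,130]+.5)*3-.5).round(1))
t=((273+.5)/3-.5+230,(370+.5)/3-.5+130); print(onz('side',t,z-.0525)-[x,y])
b=cv2.imread('pics/c3.png')
# shank edges per row: bright bluish-grey vs wood -> saturation
hsv=cv2.cvtColor(b,cv2.COLOR_BGR2HSV)
for r in range(300,380,6):
    c=np.where((hsv[r,240:320,1]<70)&(hsv[r,240:320,2]>90))[0]+240; print(r,c.min() if len(c) else 0,c.max() if len(c) else 0,len(c))
```

```text
[[269.8 373.5]
 [271.1 357.3]
 [274.6 315.8]
 [275.4 306.6]]
[0.00414899 0.00113962]
300 277 284 8
306 277 285 9
312 276 284 9
318 269 284 15
324 269 300 18
330 268 284 17
336 268 281 14
342 267 280 14
348 267 280 14
354 266 280 15
360 266 279 14
366 265 319 15
372 270 275 6
378 0 0 0
```

Request:
drive_tool([
  [0.04, 0.1, 0, 0, 0, 0, 0],
  [0.08, 0.2, 0, 0, 0, 0, 0],
  [0.08, 0.2, 0, 0, 0, 0, 0],
  [0.08, 0.2, 0, 0, 0, 0, 0],
  [0.08, 0.2, 0, 0, 0, 0, 0],
  [0.08, 0.2, 0, 0, 0, 0, 0],
  [0.08, 0.2, 0, 0, 0, 0, 0],
  [0.08, 0.2, 0, 0, 0, 0, 0],
])

```text
time: 5.38
tcp_pos: [0.5262, -0.0261, 0.2245]
tcp_rot: [-0.001, 0.122, 0.993, 0.0]
ft_force: [0.2, -0.5, -1.1]
opening: 0.0239
finger_force: 59.0
```

Request:
drive_tool([
  [0.08, 0.2, 0, 0, 0, 0, 0],
  [0.08, 0.2, 0, 0, 0, 0, 0],
  [0.08, 0.2, 0, 0, 0, 0, 0],
  [0.08, 0.2, 0, 0, 0, 0, 0],
  [0.08, 0.2, 0, 0, 0, 0, 0],
  [0.031, 0.064, 0, 0, 0, 0, 0],
  [0, 0, 0, 0, 0, 0, 0],
  [0, 0, 0, 0, 0, 0, 0],
])

```text
time: 6.05
tcp_pos: [0.5028, 0.1427, 0.2247]
tcp_rot: [-0.001, 0.121, 0.993, -0.0]
ft_force: [-0.1, -0.7, -0.9]
opening: 0.0239
finger_force: 59.0
```

Run:
```python
from h import *
s=manip.sense();print(s['opening'],s['ft_force'],s['wrist_torque'])
for n in('top','side'): cv2.imwrite(f'pics/{n}4.png',manip.camera(n)[:,:,::-1])
move([.504,.142,.2])
b=cv2.imread('pics/side4.png');a=cv2.imread('pics/top4.png')
r=lambda im,x,y,w:cv2.resize(im[y:y+100,x:x+w],None,fx=5,fy=5,interpolation=cv2.INTER_CUBIC)
cv2.imwrite('pics/c4.png',np.hstack([r(a,150,190,80),r(b,155,140,80)]))
```

```text
0.02394257165819521 [-0.12473584 -0.72324365 -0.93164356] [ 0.00602806 -0.04323246 -0.01012961]
shift/0.15 [-0.004  0.004  0.166] yaw 75.94 tool z [-0.001 -0.    -1.   ] tcp [0.5033 0.1416 0.2249]
```

View pics/c4.png

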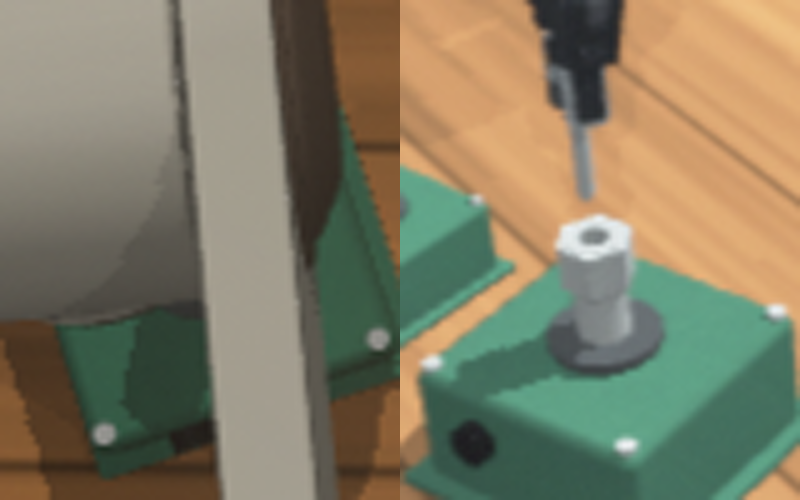

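Side view: the shank tip is at crop (587,197), right above the nut hole at (595,237). The top view is hidden by the arm. I'll compare both with the projection.

Run:
```python
from h import *
x,y,z=manip.sense()['tcp_pos']
f=lambda X:((proj('side',X)-[155,140]+.5)*5-.5).round(1)
print(f([[x,y,z-.0525],[x,y,z-.0325],[x,y,.146],[x+.001,y,.146],[x,y+.001,.146]]))
b=cv2.imread('pics/c4.png')[:,400:]; hsv=cv2.cvtColor(b,cv2.COLOR_BGR2HSV)
for r in range(125,205,6):
    c=np.where((hsv[r,150:230,1]<75)&(hsv[r,150:230,2]>90))[0]+150; print(r,c.min() if len(c) else 0,c.max() if len(c) else 0,end=' | ')
g=b[:,:,1].astype(int)
print('hole');print([ (r,*(np.where(g[r,165:225]<150)[0][[0,-1]]+165)) if (g[r,165:225]<150).any() else r for r in range(226,250,3)])
```

```text
[[187.8 197.6]
 [183.8 165.2]
 [193.  239.5]
 [194.7 238.8]
 [192.  238.6]]
125 168 199 | 131 169 189 | 137 171 190 | 143 172 190 | 149 172 191 | 155 173 191 | 161 174 192 | 167 174 193 | 173 175 193 | 179 176 194 | 185 176 195 | 191 177 195 | 197 181 191 | 203 0 0 | hole
[226, 229, (232, np.int64(188), np.int64(202)), (235, np.int64(184), np.int64(205)), (238, np.int64(184), np.int64(204)), (241, np.int64(186), np.int64(201)), 244, 247]
```

Request:
drive_tool([
  [-0.006, 0.008, 0.04, 0, 0, 0, 0],
  [0, 0, 0.04, 0, 0, 0, 0],
  [0, 0, 0.04, 0, 0, 0, 0],
  [0, 0, 0.02, 0, 0, 0, 0],
  [0, 0, 0.01, 0, 0, 0, 0],
  [0, 0, 0.01, 0, 0, 0, 0],
  [0, 0, 0, 0, 0, 0, 0],
  [0, 0, 0, 0, 0, 0, 0],
])

```text
time: 6.82
tcp_pos: [0.5046, 0.1433, 0.2014]
tcp_rot: [0.0, 0.122, 0.993, -0.0]
ft_force: [-0.1, 1.0, -0.7]
opening: 0.024
finger_force: 59.0
```

Request:
drive_tool([
  [0, 0, 0.01, 0, 0, 0, 0],
  [0, 0, 0.01, 0, 0, 0, 0],
  [0, 0, 0.01, 0, 0, 0, 0],
  [0, 0, 0, 0, 0, 0, 0],
])

```text
time: 7.15
tcp_pos: [0.5045, 0.1433, 0.1965]
tcp_rot: [-0.0, 0.122, 0.993, -0.0]
ft_force: [0.1, -0.0, -1.6]
opening: 0.0238
finger_force: 59.0
```

```bash
cat > st.py <<'E'
from h import *
s=manip.sense();print(s['time'],s['opening'].round(4),s['finger_force'].round(1),s['ft_force'].round(2),s['wrist_torque'].round(3),s['joints'][5].round(3)); move([.5045,.1425,.1525])
E
python3 st.py
```

```text
Traceback (most recent call last):
  File "st.py", line 2, in <module>
    s=manip.sense();print(s['time'],s['opening'].round(4),s['finger_force'].round(1),s['ft_force'].round(2),s['wrist_torque'].round(3),s['joints'][5].round(3)); move([.5045,.1425,.1525])
                                    ^^^^^^^^^^^^^^^^^^
AttributeError: 'float' object has no attribute 'round'
```

Request:
drive_tool([
  [0, -0.004, 0.01, 0, 0, 0, 0],
  [0, 0, 0.01, 0, 0, 0, 0],
  [0, 0, 0.01, 0, 0, 0, 0],
  [0, 0, 0, 0, 0, 0, 0],
])

```text
time: 7.48
tcp_pos: [0.5043, 0.1427, 0.1919]
tcp_rot: [-0.0, 0.122, 0.993, -0.0]
ft_force: [0.1, -1.3, -0.8]
opening: 0.0241
finger_force: 59.0
```

Request:
drive_tool([
  [0, 0, 0.01, 0, 0, 0, 0],
  [0, 0, 0.01, 0, 0, 0, 0],
  [0, 0, 0.01, 0, 0, 0, 0],
  [0, 0, 0, 0, 0, 0, 0],
])

```text
time: 7.82
tcp_pos: [0.5043, 0.1427, 0.1874]
tcp_rot: [-0.0, 0.122, 0.993, -0.0]
ft_force: [0.2, 0.1, -1.5]
opening: 0.024
finger_force: 59.0
```

```bash
sed -i "s/s\['opening'\].round(4),s\['finger_force'\].round(1)/round(s['opening'],4),round(s['finger_force'],1)/" st.py; python3 st.py
```

```text
7.8167 0.024 59.0 [ 0.23  0.05 -1.52] [-0.003 -0.021 -0.029] -1.197
shift/0.15 [-0.001 -0.001  0.233] yaw 75.97 tool z [-0. -0. -1.] tcp [0.5043 0.1427 0.1874]
```

Request:
drive_tool([
  [0, 0, 0.015, 0, 0, 0, 0],
  [0, 0, 0.02, 0, 0, 0, 0],
  [0, 0, 0.02, 0, 0, 0, 0],
  [0, 0, 0.015, 0, 0, 0, 0],
  [0, 0, 0, 0, 0, 0, 0],
])

```text
time: 8.23
tcp_pos: [0.5042, 0.1427, 0.1766]
tcp_rot: [-0.0, 0.122, 0.993, -0.0]
ft_force: [0.4, -0.1, -0.7]
opening: 0.0241
finger_force: 59.0
```

Request:
drive_tool([
  [0, 0, 0.02, 0, 0, 0, 0],
  [0, 0, 0.02, 0, 0, 0, 0],
  [0, 0, 0.015, 0, 0, 0, 0],
  [0, 0, 0.015, 0, 0, 0, 0],
  [0, 0, 0, 0, 0, 0, 0],
  [0, 0, 0, 0, 0, 0, 0],
])

```text
time: 8.73
tcp_pos: [0.5044, 0.1427, 0.1667]
tcp_rot: [-0.0, 0.122, 0.993, -0.0]
ft_force: [1.1, 0.5, -0.8]
opening: 0.0236
finger_force: 59.0
```

```bash
python3 st.py
```

```text
8.7333 0.0236 59.0 [ 1.08  0.53 -0.84] [-0.025  0.027 -0.027] -1.197
shift/0.15 [-0.001 -0.001  0.095] yaw 75.97 tool z [-0. -0. -1.] tcp [0.5044 0.1427 0.1667]
```

Request:
drive_tool([
  [0, 0, 0.01, 0, 0, 0, 0],
  [0, 0, 0.01, 0, 0, 0, 0],
  [0, 0, 0.01, 0, 0, 0, 0],
  [0, 0, 0, 0, 0, 0, 0],
])

```text
time: 9.07
tcp_pos: [0.5043, 0.1427, 0.162]
tcp_rot: [-0.0, 0.122, 0.993, -0.0]
ft_force: [-0.8, -0.8, -1.7]
opening: 0.0243
finger_force: 59.0
```

Request:
drive_tool([
  [0, 0, 0.01, 0, 0, 0, 0],
  [0, 0, 0.01, 0, 0, 0, 0],
  [0, 0, 0.01, 0, 0, 0, 0],
  [0, 0, 0, 0, 0, 0, 0],
])

```text
time: 9.4
tcp_pos: [0.5044, 0.1428, 0.1576]
tcp_rot: [-0.0, 0.122, 0.993, 0.0]
ft_force: [0.7, 2.3, -3.7]
opening: 0.0244
finger_force: 58.9
```

Request:
drive_tool([
  [0, 0, 0.01, 0, 0, 0, 0],
  [0, 0, 0.01, 0, 0, 0, 0],
  [0, 0, 0, 0, 0, 0, 0],
])

```text
time: 9.65
tcp_pos: [0.5043, 0.1428, 0.1544]
tcp_rot: [-0.0, 0.122, 0.993, -0.0]
ft_force: [0.9, 2.1, -4.0]
opening: 0.0239
finger_force: 58.9
```

```bash
python3 st.py
```

```text
9.65 0.0239 58.9 [ 0.85  2.1  -4.02] [ 0.491 -0.158 -0.023] -1.197
shift/0.15 [-0.002 -0.001  0.013] yaw 75.97 tool z [-0.  0. -1.] tcp [0.5043 0.1428 0.1544]
```

Request:
drive_tool([
  [0, 0, 0.007, 0, 0, 0, 0],
  [0, 0, 0.007, 0, 0, 0, 0],
])

```text
time: 9.82
tcp_pos: [0.5045, 0.1427, 0.1528]
tcp_rot: [0.0, 0.122, 0.993, -0.0]
ft_force: [0.5, 0.4, 3.5]
opening: 0.0239
finger_force: 59.6
```

Request:
drive_tool([
  [0, 0, 0.007, 0, 0, 0, 0],
  [0, 0, 0, 0, 0, 0, 0],
])

```text
time: 9.98
tcp_pos: [0.5048, 0.1427, 0.1523]
tcp_rot: [0.001, 0.122, 0.993, 0.0]
ft_force: [-0.7, -0.2, 10.0]
opening: 0.0236
finger_force: 60.5
```

```bash
python3 st.py
```

```text
9.9833 0.0236 60.5 [-0.75 -0.23 10.01] [ 0.089  0.2   -0.019] -1.197
shift/0.15 [ 0.002 -0.002 -0.001] yaw 75.97 tool z [ 0.001 -0.    -1.   ] tcp [0.5048 0.1427 0.1523]
```

Request:
drive_tool([
  [0, 0, 0.006, 0, 0, 0, 0],
  [0, 0, 0, 0, 0, 0, 0],
  [0, 0, 0, 0, 0, 0, 0],
])

```text
time: 10.23
tcp_pos: [0.5052, 0.1427, 0.1522]
tcp_rot: [0.001, 0.122, 0.993, 0.0]
ft_force: [-1.5, -0.3, 18.2]
opening: 0.0238
finger_force: 61.1
```

```bash
python3 st.py
```

```text
10.2333 0.0238 61.1 [-1.5  -0.26 18.17] [-0.069  0.405  0.02 ] -1.197
shift/0.15 [ 0.004 -0.002 -0.002] yaw 75.98 tool z [ 0.003 -0.    -1.   ] tcp [0.5052 0.1427 0.1522]
```

The bit is home: 18 N at z ≈ 0.100 with hardly any further travel. Releasing it and opening wide.

Request:
drive_tool([
  [0, 0, 0, 0, 0, 0, 45],
  [0, 0, 0, 0, 0, 0, 75],
  [0, 0, -0.01, 0, 0, 0, 75],
  [0, 0, -0.01, 0, 0, 0, 75],
  [0, 0, 0, 0, 0, -0.6, 75],
  [0, 0, 0, 0, 0, -0.6, 75],
], squeeze=120)

```text
time: 10.73
tcp_pos: [0.5044, 0.1427, 0.1538]
tcp_rot: [-0.0, 0.08, 0.997, -0.0]
ft_force: [0.5, 0.9, 0.2]
opening: 0.0642
finger_force: 0.0
```

Run:
```python
from h import *
exec(open('st.py').read())
b=manip.camera('side'); cv2.imwrite('pics/c5.png',cv2.resize(b[120:240,140:260],None,fx=5,fy=5,interpolation=cv2.INTER_CUBIC)[:,:,::-1])
f=lambda X:((proj('side',X)-[140,120]+.5)*5-.5).round(1)
print(f([[.5045,.1427,.176],[.5045,.1427,.160],[.5045,.1427,.146]]))
```

```text
10.7333 0.0642 0.0 [0.45 0.93 0.23] [-0.005  0.028  0.003] -1.283
shift/0.15 [-0.001 -0.001  0.008] yaw 80.87 tool z [-0. -0. -1.] tcp [0.5044 0.1427 0.1538]
[[263.  290.1]
 [266.2 315.7]
 [268.9 337.7]]
```

View pics/c5.png

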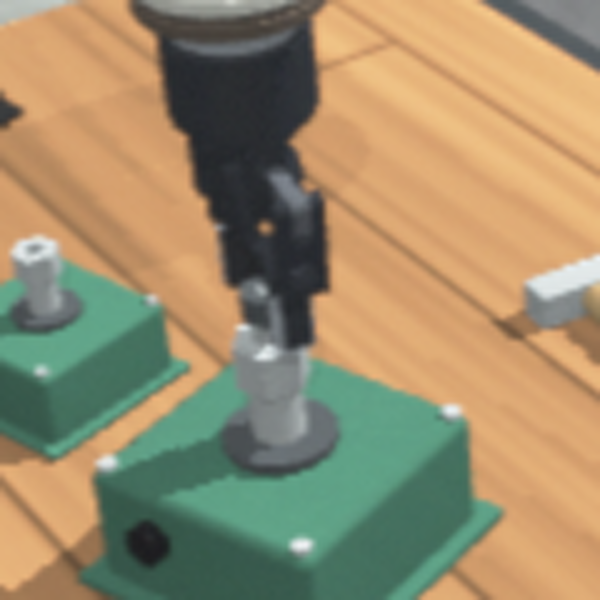

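The bit stands in the nut with the open fingers around it; its head is near (258,300). Going down around the nut and gripping it.

Request:
drive_tool([
  [0, 0, 0.03, 0, 0, 0, 75],
  [0, 0, 0.06, 0, 0, 0, 75],
  [0, 0, 0.06, 0, 0, 0, 75],
  [0, 0, 0.06, 0, 0, 0, 75],
  [0, 0, 0.04, 0, 0, 0, 75],
  [0, 0, 0, 0, 0, 0, 75],
  [0, 0, 0, 0, 0, 0, 75],
])

```text
time: 11.37
tcp_pos: [0.5043, 0.1427, 0.1158]
tcp_rot: [-0.0, 0.081, 0.997, -0.0]
ft_force: [-0.2, -0.2, 0.1]
opening: 0.064
finger_force: 0.0
```

Request:
drive_tool([
  [0, 0, 0, 0, 0, 0, 50],
  [0, 0, 0, 0, 0, 0, 40],
  [0, 0, 0, 0, 0, 0, 30],
  [0, 0, 0, 0, 0, 0, 0],
  [0, 0, 0, 0, 0, 0, 0],
  [0, 0, 0, 0, 0, 0, 0],
])

```text
time: 11.87
tcp_pos: [0.5048, 0.143, 0.1172]
tcp_rot: [0.001, 0.08, 0.997, 0.0]
ft_force: [-2.0, 2.7, 6.7]
opening: 0.0339
finger_force: 119.3
```

```bash
python3 st.py
```

```text
11.8667 0.0339 119.3 [-2.01  2.66  6.69] [ 0.326  0.317 -0.182] -1.281
shift/0.15 [ 0.001 -0.003 -0.236] yaw 80.77 tool z [ 0.001  0.001 -1.   ] tcp [0.5048 0.143  0.1172]
```

Request:
drive_tool([
  [0, 0, 0, 0, 0, 0.5, 0],
  [0, 0, 0, 0, 0, 0.5, 0],
  [0, 0, 0, 0, 0, 0.5, 0],
])

```text
time: 12.12
tcp_pos: [0.5047, 0.1428, 0.1172]
tcp_rot: [0.001, 0.133, 0.991, 0.0]
ft_force: [-3.6, -0.7, 7.3]
opening: 0.0345
finger_force: 119.7
```

```bash
python3 st.py
```

```text
12.1167 0.0345 119.7 [-3.57 -0.67  7.27] [-0.02   0.486  0.509] -1.175
shift/0.15 [ 0.001 -0.002 -0.235] yaw 74.7 tool z [ 0.001  0.    -1.   ] tcp [0.5047 0.1428 0.1172]
```

Request:
drive_tool([
  [0, 0, 0, 0, 0, 0.5, 0],
])

```text
time: 12.2
tcp_pos: [0.5047, 0.1427, 0.1172]
tcp_rot: [0.001, 0.15, 0.989, 0.0]
ft_force: [-3.2, -1.2, 7.2]
opening: 0.034
finger_force: 119.7
```

```bash
python3 st.py
```

```text
12.2 0.034 119.7 [-3.24 -1.21  7.17] [-0.12   0.444  0.501] -1.14
shift/0.15 [ 0.    -0.002 -0.236] yaw 72.7 tool z [ 0.001 -0.    -1.   ] tcp [0.5047 0.1427 0.1172]
```

Request:
drive_tool([
  [0, 0, 0, 0, 0, 0.5, 0],
  [0, 0, 0, 0, 0, 0.5, 0],
])

```text
time: 12.37
tcp_pos: [0.5047, 0.1426, 0.1172]
tcp_rot: [0.001, 0.185, 0.983, -0.0]
ft_force: [-3.4, -2.7, 8.0]
opening: 0.0339
finger_force: 119.8
```

```bash
python3 st.py
```

```text
12.3667 0.0339 119.8 [-3.42 -2.68  8.  ] [-0.285  0.576  0.514] -1.07
shift/0.15 [ 0.    -0.001 -0.236] yaw 68.7 tool z [ 0.001 -0.    -1.   ] tcp [0.5047 0.1426 0.1172]
```

Request:
drive_tool([
  [0, 0, 0, 0, 0, 0.5, 0],
  [0, 0, 0, 0, 0, 0.5, 0],
])

```text
time: 12.53
tcp_pos: [0.5046, 0.1425, 0.1172]
tcp_rot: [0.0, 0.219, 0.976, -0.0]
ft_force: [-3.5, -3.7, 8.1]
opening: 0.0342
finger_force: 119.8
```

```bash
python3 st.py
```

```text
12.5333 0.0342 119.8 [-3.52 -3.73  8.09] [-0.546  0.711  0.507] -1.0
shift/0.15 [ 0.    -0.    -0.236] yaw 64.7 tool z [ 0.001 -0.001 -1.   ] tcp [0.5046 0.1425 0.1172]
```

Request:
drive_tool([
  [0, 0, 0, 0, 0, 0.5, 0],
  [0, 0, 0, 0, 0, 0.5, 0],
])

```text
time: 12.7
tcp_pos: [0.5045, 0.1424, 0.1172]
tcp_rot: [0.0, 0.253, 0.967, -0.0]
ft_force: [-5.0, -5.6, 8.6]
opening: 0.0342
finger_force: 119.9
```

```bash
python3 st.py
```

```text
12.7 0.0342 119.9 [-4.95 -5.57  8.63] [-0.689  0.737  0.569] -0.931
shift/0.15 [ 0.     0.001 -0.236] yaw 60.69 tool z [ 0.001 -0.001 -1.   ] tcp [0.5045 0.1424 0.1172]
```

Request:
drive_tool([
  [0, 0, 0, 0, 0, 0.5, 0],
  [0, 0, 0, 0, 0, 0.5, 0],
])

```text
time: 12.87
tcp_pos: [0.5044, 0.1422, 0.1172]
tcp_rot: [0.0, 0.287, 0.958, -0.0]
ft_force: [-6.2, -6.7, 9.3]
opening: 0.0342
finger_force: 120.0
```

```bash
python3 st.py
```

```text
12.8667 0.0342 120.0 [-6.22 -6.67  9.26] [-0.868  0.841  0.519] -0.861
shift/0.15 [ 0.     0.001 -0.236] yaw 56.69 tool z [ 0.    -0.001 -1.   ] tcp [0.5044 0.1422 0.1172]
```

Request:
drive_tool([
  [0, 0, 0, 0, 0, 0.5, 0],
  [0, 0, 0, 0, 0, 0.5, 0],
])

```text
time: 13.03
tcp_pos: [0.5044, 0.1422, 0.1171]
tcp_rot: [0.0, 0.32, 0.947, -0.001]
ft_force: [-7.8, -7.5, 10.6]
opening: 0.0341
finger_force: 120.1
```

```bash
python3 st.py
```

```text
13.0333 0.0341 120.1 [-7.85 -7.46 10.6 ] [-0.996  1.065  0.538] -0.791
shift/0.15 [ 0.     0.002 -0.236] yaw 52.69 tool z [ 0.    -0.001 -1.   ] tcp [0.5044 0.1422 0.1171]
```

Request:
drive_tool([
  [0, 0, 0, 0, 0, 0.5, 0],
  [0, 0, 0, 0, 0, 0.5, 0],
])

```text
time: 13.2
tcp_pos: [0.5043, 0.142, 0.1172]
tcp_rot: [0.0, 0.353, 0.936, -0.001]
ft_force: [-8.2, -8.8, 11.5]
opening: 0.0344
finger_force: 120.2
```

```bash
python3 st.py
```

```text
13.2 0.0344 120.2 [-8.21 -8.79 11.49] [-1.194  1.152  0.526] -0.721
shift/0.15 [ 0.001  0.003 -0.236] yaw 48.69 tool z [ 0.    -0.001 -1.   ] tcp [0.5043 0.142  0.1172]
```

Request:
drive_tool([
  [0, 0, 0, 0, 0, 0.5, 0],
  [0, 0, 0, 0, 0, 0.5, 0],
])

```text
time: 13.37
tcp_pos: [0.5042, 0.1419, 0.1171]
tcp_rot: [0.0, 0.385, 0.923, -0.001]
ft_force: [-10.5, -9.8, 12.8]
opening: 0.0346
finger_force: 120.3
```

```bash
python3 st.py
```

```text
13.3667 0.0346 120.3 [-10.53  -9.79  12.81] [-1.372  1.295  0.604] -0.651
shift/0.15 [ 0.001  0.004 -0.236] yaw 44.69 tool z [-0.    -0.002 -1.   ] tcp [0.5042 0.1419 0.1171]
```

Request:
drive_tool([
  [0, 0, 0, 0, 0, 0.5, 0],
  [0, 0, 0, 0, 0, 0.5, 0],
])

```text
time: 13.53
tcp_pos: [0.5041, 0.1418, 0.1171]
tcp_rot: [0.0, 0.417, 0.909, -0.001]
ft_force: [-10.1, -11.5, 12.7]
opening: 0.0341
finger_force: 120.4
```

```bash
python3 st.py
```

```text
13.5333 0.0341 120.4 [-10.09 -11.52  12.65] [-1.487  1.485  0.644] -0.582
shift/0.15 [ 0.001  0.004 -0.236] yaw 40.69 tool z [-0.    -0.002 -1.   ] tcp [0.5041 0.1418 0.1171]
```

Request:
drive_tool([
  [0, 0, 0, 0, 0, 0.5, 0],
  [0, 0, 0, 0, 0, 0.5, 0],
])

```text
time: 13.7
tcp_pos: [0.504, 0.1418, 0.1171]
tcp_rot: [0.0, 0.449, 0.894, -0.001]
ft_force: [-11.6, -12.3, 12.9]
opening: 0.0346
finger_force: 120.5
```

```bash
python3 st.py
```

```text
13.7 0.0346 120.5 [-11.65 -12.33  12.88] [-1.677  1.653  0.753] -0.512
shift/0.15 [ 0.002  0.005 -0.236] yaw 36.7 tool z [-0.001 -0.002 -1.   ] tcp [0.504  0.1418 0.1171]
```

Request:
drive_tool([
  [0, 0, 0, 0, 0, 0.5, 0],
])

```text
time: 13.78
tcp_pos: [0.5039, 0.1417, 0.1171]
tcp_rot: [0.0, 0.464, 0.886, -0.001]
ft_force: [-12.0, -11.9, 14.5]
opening: 0.0343
finger_force: 120.5
```

```bash
python3 st.py
```

```text
13.7833 0.0343 120.5 [-11.98 -11.93  14.45] [-1.673  1.73   0.777] -0.477
shift/0.15 [ 0.002  0.006 -0.236] yaw 34.7 tool z [-0.001 -0.002 -1.   ] tcp [0.5039 0.1417 0.1171]
```

Request:
drive_tool([
  [0, 0, 0, 0, 0, 0.5, 0],
])

```text
time: 13.87
tcp_pos: [0.5039, 0.1417, 0.1171]
tcp_rot: [0.0, 0.479, 0.878, -0.001]
ft_force: [-13.1, -12.7, 13.1]
opening: 0.0338
finger_force: 120.6
```

```bash
python3 st.py
```

```text
13.8667 0.0338 120.6 [-13.12 -12.7   13.07] [-1.754  1.803  0.859] -0.442
shift/0.15 [ 0.002  0.006 -0.236] yaw 32.7 tool z [-0.001 -0.002 -1.   ] tcp [0.5039 0.1417 0.1171]
```

Request:
drive_tool([
  [0, 0, 0, 0, 0, 0.5, 0],
])

```text
time: 13.95
tcp_pos: [0.5038, 0.1417, 0.1171]
tcp_rot: [0.0, 0.495, 0.869, -0.001]
ft_force: [-13.7, -12.7, 13.5]
opening: 0.0342
finger_force: 120.6
```

```bash
python3 st.py
```

```text
13.95 0.0342 120.6 [-13.72 -12.66  13.53] [-1.83   1.953  0.888] -0.407
shift/0.15 [ 0.002  0.006 -0.236] yaw 30.7 tool z [-0.001 -0.002 -1.   ] tcp [0.5038 0.1417 0.1171]
```

The torque is 0.37 N m above its running value, about 0.27 rad past contact, which is snug. Letting go and withdrawing upwards.

Request:
drive_tool([
  [0, 0, 0, 0, 0, 0, 0],
  [0, 0, 0, 0, 0, 0, 0],
])

```text
time: 14.12
tcp_pos: [0.5038, 0.1416, 0.1171]
tcp_rot: [0.0, 0.494, 0.869, -0.001]
ft_force: [-13.9, -12.0, 14.2]
opening: 0.0343
finger_force: 120.6
```

```bash
python3 st.py
```

```text
14.1167 0.0343 120.6 [-13.9  -12.04  14.21] [-1.836e+00  1.831e+00 -1.000e-03] -0.408
shift/0.15 [ 0.002  0.006 -0.236] yaw 30.75 tool z [-0.001 -0.002 -1.   ] tcp [0.5038 0.1416 0.1171]
```

Request:
drive_tool([
  [0, 0, 0, 0, 0, 0, 55],
  [0, 0, 0, 0, 0, 0, 75],
  [0, 0, 0, 0, 0, 0, 75],
  [0, 0, -0.03, 0, 0, 0, 75],
  [0, 0, -0.08, 0, 0, 0, 75],
  [0, 0, -0.12, 0, 0, 0, 75],
  [0, 0, -0.15, 0, 0, 0, 75],
  [0, 0, -0.15, 0, 0, 0, 75],
])

```text
time: 14.78
tcp_pos: [0.5043, 0.1428, 0.1977]
tcp_rot: [0.0, 0.494, 0.869, 0.0]
ft_force: [1.4, -0.5, 0.0]
opening: 0.0638
finger_force: 0.0
```

Request:
drive_tool([
  [0, 0, -0.2, 0, 0, 0, 75],
  [0, 0, -0.2, 0, 0, 0, 75],
  [0, 0, -0.1, 0, 0, 0, 75],
  [0, 0, 0, 0, 0, 0, 75],
  [0, 0, 0, 0, 0, 0, 75],
  [0, 0, 0, 0, 0, 0, 75],
])

```text
time: 15.28
tcp_pos: [0.5042, 0.1428, 0.2705]
tcp_rot: [-0.0, 0.494, 0.869, -0.0]
ft_force: [0.7, -0.4, -0.5]
opening: 0.064
finger_force: 0.0
```

Run:
```python
from h import *
exec(open('st.py').read())
b=manip.camera('side'); cv2.imwrite('pics/c6.png',cv2.resize(b[100:290,140:390],None,fx=3,fy=3,interpolation=cv2.INTER_CUBIC)[:,:,::-1])
f=lambda X:((proj('side',X)-[140,100]+.5)*3-.5).round(1)
print(f([[.5045,.1427,.176],[.5045,.1427,.160],[.5045,.1427,.146]]))
```

```text
15.2833 0.064 0.0 [ 0.69 -0.44 -0.48] [-0.052  0.015 -0.017] -0.408
shift/0.15 [-0.003  0.001  0.787] yaw 30.78 tool z [-0.001 -0.    -1.   ] tcp [0.5042 0.1428 0.2705]
[[157.6 233.9]
 [159.5 249.2]
 [161.2 262.4]]
```

View pics/c6.png

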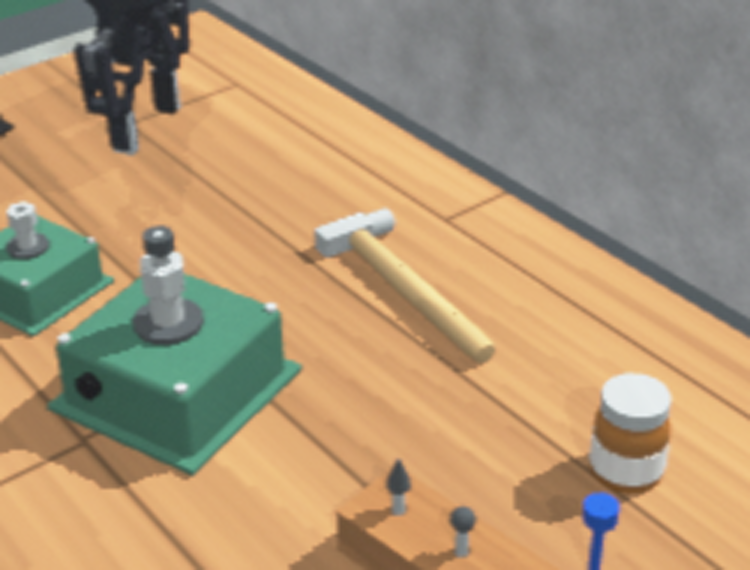

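The drum head sits at (158,240), matching the projected home position (234 to 249). The bit is upright and the fingers are clear of it. The other objects look unmoved, so I'm handing in.

```bash
python3 -c "
from station import manip
print(manip.finish_job())"
```

```text
the job is handed in; nothing more can be done
None
```

The drum bit is home in the large spindle's collet, the nut is turned clockwise to about 0.37 N m above its running torque (about 0.27 rad past contact), and the job was handed in about 15 s in; the simulator returned no verdict.

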